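# Turn the instrument cover plate over onto the cork pad with the lifter

### The job

The aluminium cover plate lies with its round register down on the rubber bench mat. Take the flat lifter from its rest, slide the blade under the plate's edge that faces away from the cork pad, push the plate snug against the pad's edge and lever it over so that it lies flat on the cork with the register on top, ready for its new gasket; touch the plate with nothing but the lifter and bear only lightly on plate and mat, as both mark easily. Then lay the lifter back in its rest, the same way up, and leave the other things on the bench where they are.

Things in the scene. Friction and masses are not known exactly. Their poses are not given: they have to be found in the camera images.
- mat: black rubber mat, 260 x 180 mm, fixed. Origin: middle of its underside; x along the 260 mm side, away from the robot. On its +x half a cork pad, 100 mm (x) by 150 mm (y), 6 mm thick, sticks firmly to the mat, square to it and centred in y. Its place along x varies and is not measured: its near edge, a square 6 mm step, is 8 to 48 mm beyond the plate's far edge
- mat_top (a point): middle of the mat's top face, 8 mm above the mat's origin and 4 to 8 mm above the bench (the mat is let in a little). Pushing the free plate along the mat takes about 1 N; at the pad's step it stops dead, and a push of 4 to 8 N there makes it snug. Levered up against the step it cannot slip and comes down on the cork
- plate: aluminium cover plate: flange 64 x 64 x 4 mm, corners clipped by 10 mm, and in the middle of one face a round register, 40 mm across, 2.5 mm high. 48 to 90 g. Starts register down, sides within 0.1 rad of the mat's; its rim overhangs the register by 12 mm, 2.5 mm clear of the mat. Origin: middle of the register's face; z out through the smooth face (up at the start); x, y square to the sides
- plate_smooth (a point): middle of the plate's smooth face, 6.5 mm from its origin along z; on top at the start, underneath on the cork once the plate is turned over (its origin is then 12.5 mm above the mat top). Levering with the tip jammed in the corner of rim and register can pinch hard; with the tip drawn back some 4 mm from the register the rim lifts freely
- lifter: hand lifter, 90 g: black flat-sided handle 90 mm long (x), 16 wide (y), 20 high (z), and ahead of it (+x) a steel blade 50 mm long, 30 wide, 2 thick. The blade rises 20 degrees above the handle line towards its tip: with the handle raised 27 degrees, tip down, it meets the mat at 7 degrees. Origin: middle of the handle. Starts level in its rest
- lifter_tip (a point): middle of the blade's lower front edge, 104 mm ahead of (+x) and 1 mm below the lifter's origin; axes as the lifter's. Bearing lightly means under 12 N between lifter and plate and between lifter and mat. A blade held steeper than about 10 degrees lifts the rim so far that its tip may ride on under the register
- stand: wooden rest of the lifter, fixed; base 110 x 56 x 10 mm, on it two posts 68 mm apart along x, 12 mm thick and 46 mm wide, with open notches at the top. The handle lies along x in both notches, its origin 52 mm above the bench and within 4 mm of the middle; between the posts it is free to be gripped from above. Origin: middle of the underside
- notches (a point): midway between the two notches of the rest at the height of their floors, 42 mm above the bench. The notches are 20 mm wide at the floor and flare to 33 mm at the top, 18 mm higher
- indicator: matte black airspeed indicator standing on its back, dial up, 83 mm square bezel, 80 mm round case, 72 mm tall; leave alone. Origin: centre of its underside
- union: brass union fitting standing on end, 27 mm across, 44 mm tall; leave alone. Origin: centre of its underside
- screw_dish: small round steel dish of screws, 72 mm across, 18 mm high; leave alone. Origin: centre of its underside
Things that resemble listed ones, but are neither listed nor needed, are in the scene too. Of the things like the lifter, leave any that is turquoise or yellow; of the rest the smaller one is meant.

How it is judged:
By the outcome, as a careful person would: the job done as asked, in the order asked, and still so for the second after the job is handed in, with the robot touching nothing.
It also fails if it takes over 61 s, if anything falls off the work surface, if the arm or the gripper's body presses on something with over 40 N, if the wrist force passes 120 N, or if a joint passes its speed limit or range.

### The arm

A 6-joint arm with a two-finger parallel gripper is mounted at the origin on the work surface. World frame = base frame: x ahead of the robot, y to its left, z up, the work surface at z = 0. Lengths are in m, angles in rad, forces in N, time in s.
With the tool pointing down it reaches from about 0.25 to 0.725 m from the base axis. Payload 4 kg.
Tool frame: the origin (TCP) lies on the centre line of the jaws, within the pads' length; the fingertips stand 22 mm ahead of it and the grasp point (between the pads) lies 3 mm ahead of it; z points along the fingers, y is the line along which they close (so a half turn about z gives the same grasp; the last joint's range is limited). The gripper opens to 85 mm and grips with 20 to 120 N. Pads are 22 mm wide; open, the fingers measure 114 mm over their backs; the gripper's body (76 mm by 85 mm) begins 54 mm behind the grasp point. The pads swing forward as they close: fully open they stand 13 mm farther back than shut.
Start: joints at [-1.187, 0.241, 0.005, 1.335, 0, 1.571], TCP at [0.187, -0.464, 0.253] pointing down, gripper open.
Joint ranges: [-2.72, 2.72], [-1.05, 1.87], [-1.09, 1.28], [-1.99, 2.15], [-1.42, 1.44], [-3.14, 3.14]. Speed limits (rad/s): [2.79, 2.79, 3.14, 3.14, 3.14, 3.14].

### API

Orientations are given as a unit quaternion [x, y, z, w].
In Python, from workcell import bot gives the robot as it stands.
- The arm moves only by the shell command python3 -m inch 'ROWS'. ROWS is JSON, one flat list of numbers, 7 for each row, row after row: the shift along the world's x, y, z in mm, then the turn, a rotation vector about the world's x, y, z in rad, then the opening in per cent of the stroke, from 0 (shut) to 100 (fully open). A call has 1 to 8 rows; each row is the pose to reach, as a shift and turn from the pose commanded when the call began; what a row does not reach only later rows make up. A row lasts 1/12 s, in which the tool goes at most 41.7 mm and 7.16 degrees, less where a joint would pass 70% of its speed; a pose out of reach is approached as far as the arm can. A call with a gripper value outside its range is refused whole. The fingers move at their own pace and stop on an object; the grip force is fixed at half the most. Time passes only in rows, so rows that repeat a pose let the fingers close. It gives the time, the measured TCP pose, the force, the opening and the grip force at its end, in the units of the state.
- bot.get_obs(): the state, without advancing time (a new reading comes with each control period).
- bot.camera(name): name is "scene" or "top" or "wrist"; returns the picture (400x640x3 uint8, blue, green, red); there is no depth.
- bot.camera_info(name): a dict with "intrinsics" (3x3 intrinsics, pixels), "camera_from_world" (4x4, takes a point from world to camera coordinates); the wrist camera has in their place "hand_eye" (4x4, takes a point from camera to tool coordinates, whose origin is the TCP and whose axes are the flange's). Camera axes: x right, y down, z forward; pixel columns grow to the right and rows downward; lengths in m; the calibration is good to about 2 mm. A picture is of the moment at which its call begins: read the wrist's pose just before it. camera_info takes no time and is no camera call.
- bot.job_done(): hands the job in; it is judged then, once.
Trained networks look in the newest picture that a camera, given by its name, has taken for a name from the list of things; names that differ only in an ending like _2 or _b are one class to them, and where a whole thing is asked for, a point or a joint stands for the part that bears it (a point fixed in the world has none). Each returns a list of dicts, best first, with "confidence" (0 to 1); they miss things now and then, are a little off and sometimes report something else, mostly with a low value. They report only what shows in the picture. A call takes as long as a camera call. They do not tell look-alikes from the thing itself.
- bot.silhouettes(camera, target): "mask" (400x640 bool, what is visible of it) and "uv" ([column, row] in pixels, amid what is visible of it).
- bot.spot_point(camera, target): "uv" ([column, row] in pixels: a listed point, or the origin of a listed thing).
The state is a dict: "clock": time; "joint_pos": joint angles; "joint_vel": joint speeds; "tau": joint torques, N m; "eef_pos": TCP position; "tool_rot": TCP orientation; "ft_force": force on the tool from outside, world axes, zero at the start; "ft_torque": the same for the moment, N m; "grip_width": finger opening in m; "grasp_force": force on a finger pad.
Only numpy, scipy, OpenCV 4.12 (cv2) and the standard library are available. Lean on these libraries where they do the work, as an engineer would, in place of code of your own. Each camera call takes 0.05 s, during which the arm holds its last target. There are 200 camera calls.

## Working session

There is one attempt and no reset: what is moved stays moved. The work goes in short steps, Python scripts to look and compute and a shell command to move; the robot and the scene stay as the last step left them, time stands still between calls to the robot, and variables do not carry over. Pictures are saved under pics/ and viewed, at most 10 in all, crops included, and the job is handed in when it is done.

```bash
mkdir -p pics; ls; cat > h.py <<'E'
import numpy as np,cv2
from workcell import bot
from scipy.spatial.transform import Rotation as R
def cam(n):
    i=bot.camera_info(n);K=np.array(i["intrinsics"])
    if n=="wrist":
        o=bot.get_obs();T=np.eye(4);T[:3,:3]=R.from_quat(o["tool_rot"]).as_matrix();T[:3,3]=o["eef_pos"]
        C=np.linalg.inv(T@np.array(i["hand_eye"]))
    else: C=np.array(i["camera_from_world"])
    return K,C
def ray(n,uv,z,kc=None):
    K,C=kc or cam(n);W=np.linalg.inv(C);d=W[:3,:3]@np.linalg.inv(K)@np.array([uv[0],uv[1],1.]);o=W[:3,3]
    return o+d*(z-o[2])/d[2]
def proj(n,p,kc=None):
    K,C=kc or cam(n);q=K@(C[:3,:3]@np.array(p)+C[:3,3]);return q[:2]/q[2]
E
python3 - <<'E'
from h import *
o=bot.get_obs();print({k:np.round(v,3) for k,v in o.items()})
for c in("top","scene"):
    im=bot.camera(c);cv2.imwrite(f"pics/{c}0.png",im)
    for t,z in(("lifter",.052),("stand",.0),("plate",.012),("mat",.006),("notches",.042),("lifter_tip",.05),("plate_smooth",.012),("indicator",0),("union",0),("screw_dish",0)):
        for d in bot.spot_point(c,t)[:4]: print(c,t,round(d["confidence"],2),np.round(d["uv"]),np.round(ray(c,d["uv"],z),3))
E
```

```text
pics
{'clock': np.float64(0.0), 'joint_pos': array([-1.187,  0.241,  0.004,  1.335, -0.   ,  1.571]), 'joint_vel': array([ 0.002, -0.001,  0.001, -0.   ,  0.001, -0.001]), 'tau': array([-1.0000e-03, -3.7232e+01,  2.5241e+01,  1.7000e-02, -0.0000e+00,
       -0.0000e+00]), 'eef_pos': array([ 0.187, -0.463,  0.252]), 'tool_rot': array([ 0.982,  0.191, -0.   , -0.001]), 'ft_force': array([-0.444,  0.252, -0.614]), 'ft_torque': array([ 0.01 , -0.039,  0.015]), 'grasp_force': np.float64(0.0), 'grip_width': np.float64(0.085)}
top lifter 0.88 [269. 274.] [0.311 0.209 0.052]
top lifter 0.84 [249. 230.] [0.44  0.269 0.052]
top lifter 0.76 [184. 127.] [0.746 0.47  0.052]
top lifter 0.25 [243. 136.] [0.719 0.292 0.052]
top stand 0.59 [250. 229.] [0.443 0.274 0.   ]
top plate 0.59 [353. 179.] [ 0.599 -0.039  0.012]
top mat 0.74 [362. 171.] [ 0.624 -0.069  0.006]
top notches 0.59 [247. 232.] [0.433 0.277 0.042]
top lifter_tip 0.91 [239. 190.] [0.556 0.303 0.05 ]
top lifter_tip 0.84 [168. 239.] [0.411 0.508 0.05 ]
top lifter_tip 0.68 [260. 310.] [0.208 0.233 0.05 ]
top lifter_tip 0.56 [207. 164.] 
[... 634 characters left out ...]
  0.012]
scene plate 0.62 [398. 201.] [0.396 0.272 0.012]
scene mat 0.91 [243. 226.] [ 0.639 -0.069  0.006]
scene mat 0.72 [394. 217.] [0.456 0.275 0.006]
scene notches 0.73 [398. 204.] [0.439 0.275 0.042]
scene lifter_tip 0.79 [399. 234.] [0.545 0.305 0.05 ]
scene lifter_tip 0.68 [402. 157.] [0.254 0.24  0.05 ]
scene lifter_tip 0.57 [498. 221.] [0.408 0.517 0.05 ]
scene plate_smooth 0.85 [256. 215.] [ 0.596 -0.054  0.012]
scene indicator 0.69 [221. 167.] [ 0.457 -0.256  0.   ]
scene indicator 0.54 [262. 218.] [ 0.592 -0.042 -0.   ]
scene indicator 0.28 [396. 204.] [ 0.399  0.267 -0.   ]
scene union 0.63 [368. 312.] [0.739 0.293 0.   ]
scene screw_dish 0.61 [142. 234.] [ 0.756 -0.29   0.   ]
```

View pics/top0.png

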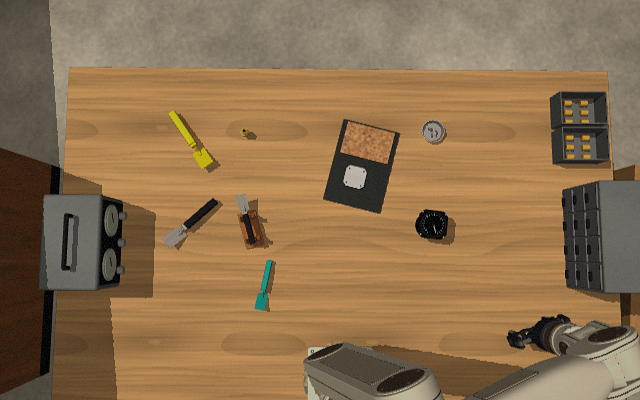

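View pics/scene0.png

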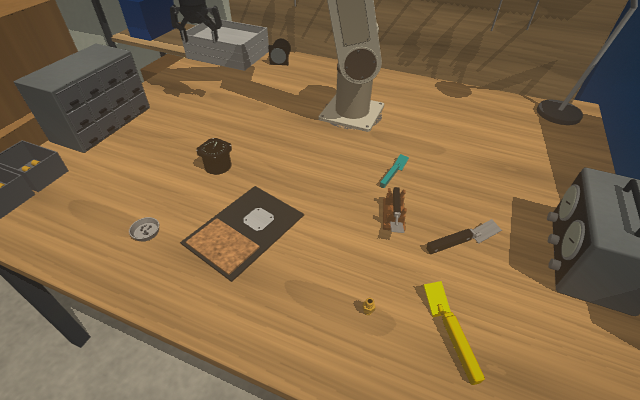

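The top view shows four lifter-like things: turquoise (265,285), yellow (190,140), black loose on the bench (192,222) and black in the wooden rest (248,222). Turquoise and yellow are ruled out by colour. Of the two black ones, the one in the rest looks smaller, so I'll check that in a crop along with the mat and plate geometry.

```bash
python3 - <<'E'
from h import *
im=cv2.imread("pics/top0.png");cv2.imwrite("pics/crop1.png",cv2.resize(im[175:265,150:290],None,fx=5,fy=5,interpolation=cv2.INTER_CUBIC))
bot.camera("top")
for d in bot.silhouettes("top","lifter"):
    (c,s,a)=cv2.minAreaRect(np.argwhere(d["mask"])[:,::-1].astype(np.float32));P=[ray("top",p,.03) for p in cv2.boxPoints((c,s,a))]
    print(round(d["confidence"],2),np.round(c),"len",np.round(sorted([np.linalg.norm(P[0]-P[1]),np.linalg.norm(P[1]-P[2])]),3))
for t,z in(("mat",.006),("plate",.012)):
    d=bot.silhouettes("top",t)[0];r=cv2.minAreaRect(np.argwhere(d["mask"])[:,::-1].astype(np.float32))
    print(t,d["confidence"],np.round(ray("top",r[0],z),3));print(np.round([ray("top",p,z) for p in cv2.boxPoints(r)],3).tolist())
E
```

```text
0.92 [247. 219.] len [0.03  0.149]
0.85 [190. 137.] len [0.042 0.204]
0.83 [265. 285.] len [0.033 0.148]
0.65 [191. 223.] len [0.04  0.194]
mat 0.76 [ 0.639 -0.065  0.006]
[[0.536, 0.053, 0.006], [0.788, -0.008, 0.006], [0.744, -0.185, 0.006], [0.493, -0.12, 0.006]]
plate 0.96 [ 0.604 -0.046  0.012]
[[0.581, -0.009, 0.012], [0.642, -0.024, 0.012], [0.627, -0.083, 0.012], [0.566, -0.067, 0.012]]
```

View pics/crop1.png

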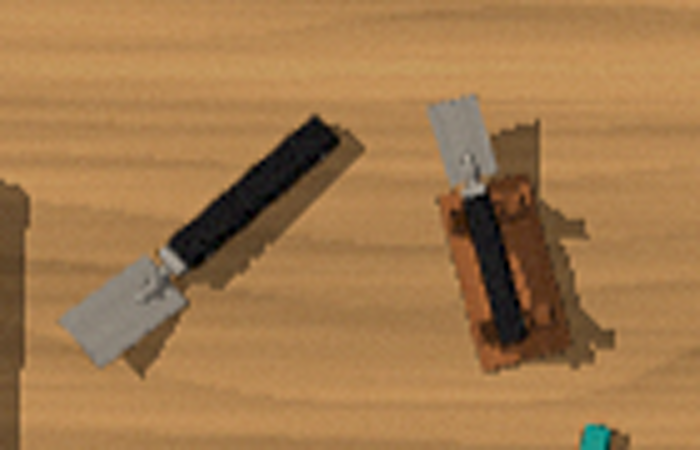

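The crop confirms it: the black lifter in the rest (248,222) is about 149 mm long, and the loose one (190,223) is about 194 mm. The one in the rest is meant. I'm moving above it.

```bash
python3 -m inch '[113,327,10,0,0,-0.1,100,113,327,10,0,0,-0.1,100,113,327,10,0,0,-0.1,100,113,327,10,0,0,-0.1,100,113,327,10,0,0,-0.1,100,113,327,10,0,0,-0.1,100,113,327,10,0,0,-0.1,100,113,327,10,0,0,-0.1,100]'
python3 -m inch '[120,389,-30,0,0,0,100,120,389,-30,0,0,0,100,120,389,-30,0,0,0,100,120,389,-30,0,0,0,100,120,389,-30,0,0,0,100,120,389,-30,0,0,0,100,120,389,-30,0,0,0,100,120,389,-30,0,0,0,100]'
python3 -m inch '[0,10,0,0,0,0,100,0,10,0,0,0,0,100,0,10,0,0,0,0,100]'
python3 - <<'E'
from h import *
o=bot.get_obs();print(o["clock"],o["eef_pos"],o["tool_rot"]);kc=cam("wrist")
im=bot.camera("wrist");cv2.imwrite("pics/w1.png",im)
for t,z in(("lifter",.052),("lifter_tip",.051),("notches",.042),("stand",0)):
    for d in bot.spot_point("wrist",t)[:2]: print(t,round(d["confidence"],2),np.round(d["uv"]),np.round(ray("wrist",d["uv"],z,kc),4))
g=(im.max(2)<60).astype(np.uint8)
E
```

```text
clock: 1.97
eef_pos: [0.2961, -0.147, 0.2633]
tool_rot: [0.99, 0.141, 0.001, 0.0]
ft_force: [1.9, 0.4, 0.4]
grip_width: 0.0854
grasp_force: 0.0
clock: 2.63
eef_pos: [0.4027, 0.1394, 0.2387]
tool_rot: [0.987, 0.16, -0.001, -0.01]
ft_force: [-0.4, -0.3, 0.8]
grip_width: 0.0856
grasp_force: 0.0
clock: 2.88
eef_pos: [0.404, 0.1402, 0.2384]
tool_rot: [0.987, 0.159, -0.003, -0.011]
ft_force: [-0.7, -0.1, 0.1]
grip_width: 0.0851
grasp_force: 0.0
2.8833 [0.40402304 0.14021655 0.23842738] [ 0.98720139  0.15904127 -0.00271512 -0.01148599]
lifter 0.75 [233. 226.] [0.3257 0.2136 0.052 ]
lifter 0.57 [201.  92.] [0.4427 0.273  0.052 ]
lifter_tip 0.23 [575.  31.] [ 0.59   -0.0174  0.051 ]
notches 0.63 [207.  94.] [0.4412 0.2709 0.042 ]
stand 0.81 [221.  96.] [0.4395 0.2708 0.    ]
```

View pics/w1.png

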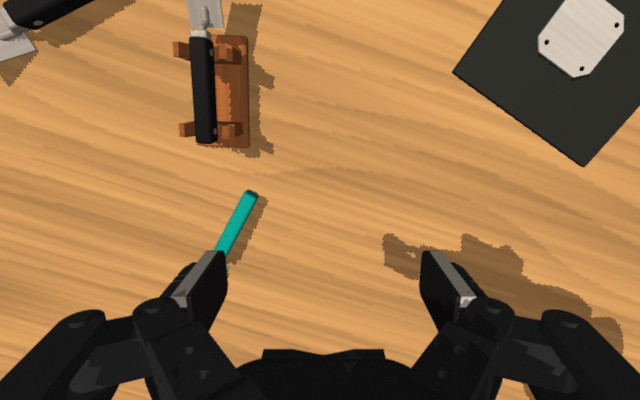

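Wrist view: lifter in its rest at (205,90), roughly along the image vertical; mat and plate at upper right. I'll go closer for the exact pose.

```bash
python3 -m inch '[-44,112,-10,0,0,0,100,-44,112,-10,0,0,0,100,-44,112,-10,0,0,0,100,-44,112,-10,0,0,0,100,-44,112,-10,0,0,0,100]'
python3 - <<'E'
from h import *
o=bot.get_obs();print(o["clock"],o["eef_pos"],R.from_quat(o["tool_rot"]).as_matrix().round(3).tolist());kc=cam("wrist")
im=bot.camera("wrist");cv2.imwrite("pics/w2.png",im)
for t,z in(("lifter",.052),("lifter_tip",.051),("notches",.042),("stand",0)):
    for d in bot.spot_point("wrist",t)[:2]: print(t,round(d["confidence"],2),np.round(d["uv"]),np.round(ray("wrist",d["uv"],z,kc),4))
for t in("lifter","stand"):
  for d in bot.silhouettes("wrist",t)[:2]:
    m=d["mask"].copy()
    if t=="lifter": m&=(im.max(2)<70)
    m=cv2.morphologyEx(m.astype(np.uint8),cv2.MORPH_OPEN,np.ones((5,5)))
    r=cv2.minAreaRect(np.argwhere(m>0)[:,::-1].astype(np.float32))
    print(t,d["confidence"],np.round(r[0]),np.round([ray("wrist",p,.060 if t=="lifter" else .01,kc) for p in cv2.boxPoints(r)],4).tolist())
E
```

```text
clock: 3.55
eef_pos: [0.3928, 0.168, 0.2292]
tool_rot: [0.983, 0.183, -0.006, -0.027]
ft_force: [-0.3, -0.2, -0.3]
grip_width: 0.0853
grasp_force: 0.0
3.55 [0.39284163 0.16798736 0.22917791] [[0.933, 0.359, -0.021], [0.36, -0.932, 0.052], [-0.001, -0.056, -0.998]]
lifter 0.78 [244.  86.] [0.4425 0.2709 0.052 ]
lifter 0.72 [265. 226.] [0.3247 0.2131 0.052 ]
lifter_tip 0.91 [219. 296.] [0.2284 0.233  0.051 ]
notches 0.59 [249.  87.] [0.4425 0.2689 0.042 ]
stand 0.72 [258.  88.] [0.4413 0.2716 0.    ]
lifter 0.93 [0. 0.] [[0.4338, 0.4793, 0.06], [0.4338, 0.4793, 0.06], [0.4338, 0.4793, 0.06], [0.4338, 0.4793, 0.06]]
lifter 0.88 [246.  83.] [[0.3982, 0.2646, 0.06], [0.483, 0.2888, 0.06], [0.4892, 0.2716, 0.06], [0.4053, 0.2458, 0.06]]
stand 0.98 [254.  85.] [[0.4813, 0.3222, 0.01], [0.5056, 0.2573, 0.01], [0.4028, 0.2209, 0.01], [0.3748, 0.2919, 0.01]]
stand 0.24 [610.  76.] [[0.5346, 0.0563, 0.01], [0.6413, 0.0304, 0.01], [0.6081, -0.1295, 0.01], [0.4903, -0.1193, 0.01]]
```

View pics/w2.png

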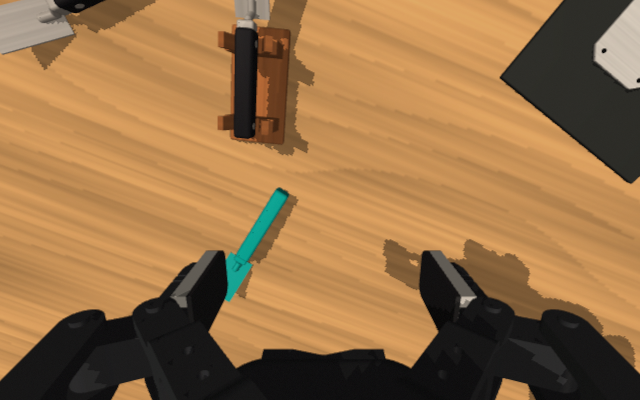

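```bash
python3 - <<'E'
from h import *
o=bot.get_obs();print(o["joint_pos"].round(3),o["joint_vel"].round(3),o["eef_pos"],o["tool_rot"])
E
```

```text
[ 0.367  0.111 -0.219  1.242  0.056  3.141] [ 0.001  0.     0.001 -0.001  0.    -0.001] [0.39311755 0.16805366 0.22939397] [ 0.98273624  0.18286039 -0.00553994 -0.02758395]
```

Joint 6 is at its limit, so I'll use the half-turn grasp: rotate about +π while moving past the lifter to look back at it.

```bash
A='[40,40,0,0,0,1,100,40,40,0,0,0,1,100]'
python3 -m inch '[40,40,0,0,0,0.95,100,40,40,0,0,0,0.95,100,40,40,0,0,0,0.95,100,40,40,0,0,0,0.95,100,40,40,0,0,0,0.95,100,40,40,0,0,0,0.95,100,40,40,0,0,0,0.95,100,40,40,0,0,0,0.95,100]'
python3 -m inch '[50,40,0,0,0,0.95,100,50,40,0,0,0,0.95,100,50,40,0,0,0,0.95,100,50,40,0,0,0,0.95,100,50,40,0,0,0,0.95,100,50,40,0,0,0,0.95,100,50,40,0,0,0,0.95,100,50,40,0,0,0,0.95,100]'
python3 -m inch '[40,50,-20,0,0,0.95,100,40,50,-20,0,0,0.95,100,40,50,-20,0,0,0.95,100,40,50,-20,0,0,0.95,100,40,50,-20,0,0,0.95,100,40,50,-20,0,0,0.95,100,40,50,-20,0,0,0.95,100,40,50,-20,0,0,0.95,100]'
cat >> h.py <<'E'
def rotto(Rt):
    o=bot.get_obs();return (R.from_matrix(Rt)*R.from_quat(o["tool_rot"]).inv()).as_rotvec().round(3)
def tool(yaw,tilt):  # flipped grasp: lifter axis yaw, nose-down tilt; tool x = -lifter x
    return (R.from_euler("ZY",[yaw,tilt])*R.from_matrix(np.diag([-1.,1,-1]))).as_matrix()
E
python3 - <<'E'
from h import *
o=bot.get_obs();print(o["clock"],o["eef_pos"],o["joint_pos"].round(2),"turn",rotto(tool(.288,0)));kc=cam("wrist")
im=bot.camera("wrist");cv2.imwrite("pics/w3.png",im)
for t,z in(("lifter",.052),("lifter_tip",.051),("notches",.042),("stand",0)):
    for d in bot.spot_point("wrist",t)[:2]: print(t,round(d["confidence"],2),np.round(d["uv"]),np.round(ray("wrist",d["uv"],z,kc),4))
for d in bot.silhouettes("wrist","lifter")[:2]:
    m=d["mask"]&(im.max(2)<70)
    m=cv2.morphologyEx(m.astype(np.uint8),cv2.MORPH_OPEN,np.ones((5,5)))
    if m.sum()<50: continue
    r=cv2.minAreaRect(np.argwhere(m>0)[:,::-1].astype(np.float32))
    print(d["confidence"],np.round(r[0]),np.round([ray("wrist",p,.060,kc) for p in cv2.boxPoints(r)],4).tolist())
E
```

```text
clock: 4.57
eef_pos: [0.4331, 0.2082, 0.2292]
tool_rot: [0.789, 0.614, -0.018, -0.022]
ft_force: [0.1, 0.1, -0.9]
grip_width: 0.0854
grasp_force: 0.0
clock: 5.23
eef_pos: [0.483, 0.2482, 0.2291]
tool_rot: [0.42, 0.907, -0.026, -0.012]
ft_force: [0.4, 0.7, 0.3]
grip_width: 0.0856
grasp_force: 0.0
clock: 5.9
eef_pos: [0.523, 0.2982, 0.209]
tool_rot: [-0.041, 0.999, -0.028, 0.001]
ft_force: [0.8, 0.1, 0.9]
grip_width: 0.0854
grasp_force: 0.0
5.9 [0.52295786 0.29819681 0.20903708] [ 0.54  0.48  0.24  1.35 -0.05  0.46] turn [0.056 0.011 0.206]
lifter 0.63 [467. 153.] [0.4852 0.4057 0.052 ]
lifter 0.6 [304.  82.] [0.4409 0.2665 0.052 ]
lifter_tip 0.94 [334. 206.] [0.5433 0.2999 0.051 ]
lifter_tip 0.93 [616.  55.] [0.4029 0.5002 0.051 ]
notches 0.78 [308.  86.] [0.4435 0.2685 0.042 ]
notches 0.22 [311.  87.] [0.4438 0.2717 0.042 ]
stand 0.75 [311.  91.] [0.4467 0.2675 0.    ]
0.91 [307.  82.] [[0.4024, 0.2506, 0.06], [0.3986, 0.2657, 0.06], [0.4835, 0.2904, 0.06], [0.4882, 0.2739, 0.06]]
```

```bash
python3 -m inch '[-80,-28.5,-69,0.056,0.011,0.198,100,-80,-28.5,-69,0.056,0.011,0.198,100,-80,-28.5,-69,0.056,0.011,0.198,100,-80,-28.5,-69,0.056,0.011,0.198,100,-80,-28.5,-110,0.056,0.011,0.198,100,-80,-28.5,-135,0.056,0.011,0.198,100,-80,-28.5,-154,0.056,0.011,0.198,100,-80,-28.5,-154,0.056,0.011,0.198,100]'
python3 -m inch '[0,0,0,0,0,0,40,0,0,0,0,0,0,25,0,0,0,0,0,0,25,0,0,0,0,0,0,25,0,0,0,0,0,0,25]'
python3 - <<'E'
from h import *
o=bot.get_obs();print(o["clock"],o["eef_pos"],"turn",rotto(tool(.28,0)),o["ft_force"])
E
```

```text
clock: 6.87
eef_pos: [0.4407, 0.2682, 0.0517]
tool_rot: [-0.136, 0.991, -0.001, -0.003]
ft_force: [-0.4, 0.1, -0.2]
grip_width: 0.0854
grasp_force: 0.0
clock: 7.28
eef_pos: [0.4438, 0.2702, 0.0566]
tool_rot: [-0.137, 0.991, 0.001, 0.001]
ft_force: [1.3, 0.4, 0.6]
grip_width: 0.0252
grasp_force: 0.0
7.2833 [0.44384968 0.2702084  0.05660524] turn [-0.002  0.002  0.005] [1.29840008 0.38234114 0.58253375]
```

```bash
python3 -m inch '[0,0,0,0,0,0,20,0,0,0,0,0,0,10,0,0,0,0,0,0,0,0,0,0,0,0,0,0,0,0,0,0,0,0,0,0,0,0,0,0,0,0]'
python3 - <<'E'
from h import *
o=bot.get_obs();print(o["clock"],o["eef_pos"],o["tool_rot"],o["ft_force"])
E
python3 -m inch '[0,0,10,0,0,0,0,0,0,30,0,0,0,0,0,0,60,0,0,0,0,0,0,90,0,0,0,0,0,0,90,0,0,0,0,0,0,90,0,0,0,0]'
```

```text
clock: 7.78
eef_pos: [0.4435, 0.2701, 0.0563]
tool_rot: [-0.137, 0.991, 0.001, 0.001]
ft_force: [-1.3, 0.2, 5.6]
grip_width: 0.0149
grasp_force: 59.1
7.7833 [0.44351046 0.27013664 0.05630339] [-1.36949267e-01  9.90577463e-01  7.51581876e-04  7.89513380e-04] [-1.29082554  0.16898688  5.60310808]
clock: 8.28
eef_pos: [0.4442, 0.2704, 0.1476]
tool_rot: [-0.137, 0.991, 0.001, 0.002]
ft_force: [0.0, 1.0, -1.8]
grip_width: 0.0152
grasp_force: 58.4
```

```bash
python3 -m inch '[100,-150,110,0,0,-0.3,0,100,-150,110,0,0,-0.3,0,200,-250,110,0,0,-0.53,0,200,-250,110,0,0,-0.53,0,200,-250,110,0,0,-0.53,0,200,-320,110,0,0,-0.53,0,200,-320,110,0,0,-0.53,0,200,-320,110,0,0,-0.53,0]'
python3 -m inch '[0,-30,0,0,0,0,0,0,-30,0,0,0,0,0,0,-30,0,0,0,0,0,0,-30,0,0,0,0,0]'
python3 - <<'E'
from h import *
o=bot.get_obs();print(o["clock"],o["eef_pos"],o["joint_pos"].round(2),"turn",rotto(tool(-.25,0)));kc=cam("wrist")
im=bot.camera("wrist");cv2.imwrite("pics/w4.png",im)
for t,z in(("plate",.012),("plate_smooth",.0125),("mat_top",.006),("lifter_tip",o["eef_pos"][2]-.005)):
    for d in bot.spot_point("wrist",t)[:1]: print(t,round(d["confidence"],2),np.round(d["uv"]),np.round(ray("wrist",d["uv"],z,kc),4))
for t,z in(("plate",.0125),("mat",.006)):
  for d in bot.silhouettes("wrist",t)[:1]:
    r=cv2.minAreaRect(np.argwhere(d["mask"])[:,::-1].astype(np.float32))
    print(t,d["confidence"],np.round(r[0]),np.round([ray("wrist",p,z,kc) for p in cv2.boxPoints(r)],4).tolist())
E
```

```text
clock: 8.95
eef_pos: [0.6141, 0.0059, 0.2419]
tool_rot: [0.127, 0.992, 0.0, -0.002]
ft_force: [1.7, 0.9, -0.7]
grip_width: 0.0149
grasp_force: 58.7
clock: 9.28
eef_pos: [0.6135, -0.0222, 0.2418]
tool_rot: [0.128, 0.992, 0.0, -0.002]
ft_force: [0.3, 0.2, -0.3]
grip_width: 0.0155
grasp_force: 58.8
9.2833 [ 0.61345711 -0.02215283  0.24180565] [-0.04  0.48  0.32  1.42  0.    0.22] turn [-0.001 -0.003  0.006]
plate 0.77 [299. 162.] [ 0.5996 -0.046   0.012 ]
plate_smooth 0.67 [303. 165.] [ 0.6039 -0.0425  0.0125]
mat_top 0.69 [292. 203.] [ 0.6445 -0.0672  0.006 ]
lifter_tip 0.64 [289. 197.] [ 0.5776 -0.0273  0.2368]
plate 0.61 [300. 164.] [[0.5647, -0.0676, 0.0125], [0.5806, -0.0063, 0.0125], [0.6434, -0.0222, 0.0125], [0.6266, -0.0868, 0.0125]]
mat 0.83 [290. 184.] [[0.4928, -0.1207, 0.006], [0.5334, 0.0522, 0.006], [0.7784, 0.0065, 0.006], [0.7304, -0.2024, 0.006]]
```

View pics/w4.png

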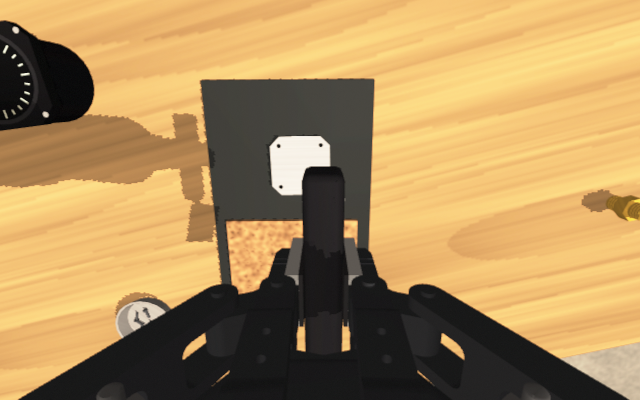

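The wrist view shows the mat's near edge at row 79 (cols 201–374), the plate at rows 136–195 (cols 269–331), and the cork step at row 219 (cols 226–358).

```bash
cat >> h.py <<'E'
OFF=np.array([-.104,0,.0053])
def tcp(tip,yaw,tilt): return np.array(tip)+R.from_euler("ZY",[yaw,tilt]).apply(OFF)
def tipnow():
    o=bot.get_obs();L=R.from_quat(o["tool_rot"])*R.from_matrix(np.diag([-1.,1,-1]));return np.array(o["eef_pos"])-L.apply(OFF),L.as_euler("ZYX").round(4)
E
python3 - <<'E'
from h import *
kc=cam("wrist");f=lambda u,v,z:ray("wrist",(u,v),z,kc)
for n,a,b,z in(("mat near",(201,80),(374,79),.006),("plate near",(277,136),(322,136),.0125),("plate far",(281,195),(302,195),.0125),("cork",(226,220),(300,219.5),.012)):
    A,B=f(*a,z),f(*b,z);d=B-A;print(n,A.round(4),B.round(4),"yaw",round(np.arctan2(-d[0],d[1]),4))
print(tipnow(),rotto(tool(-.25,.471)))
E
```

```text
mat near [ 0.4954 -0.1208  0.006 ] [0.5391 0.0523 0.006 ] yaw -0.2472
plate near [ 0.5693 -0.0603  0.0125] [ 0.5813 -0.014   0.0125] yaw -0.2527
plate far [ 0.633  -0.0748  0.0125] [ 0.6389 -0.052   0.0125] yaw -0.2529
cork [ 0.646  -0.1444  0.012 ] [ 0.6666 -0.0621  0.012 ] yaw -0.2457
(array([ 0.71496272, -0.04726796,  0.23822026]), array([-0.2536,  0.    ,  0.0006])) [0.117 0.456 0.004]
```

```bash
python3 -m inch '[-156.5,14.5,0,0.117,0.456,0.004,0,-156.5,14.5,0,0.117,0.456,0.004,0,-156.5,14.5,0,0.117,0.456,0.004,0,-156.5,14.5,0,0.117,0.456,0.004,0,-156.5,14.5,-60,0.117,0.456,0.004,0,-156.5,14.5,-95,0.117,0.456,0.004,0,-156.5,14.5,-130,0.117,0.456,0.004,0,-156.5,14.5,-130,0.117,0.456,0.004,0]'
python3 -m inch '[0,0,-20,0,0,0,0,0,0,-25,0,0,0,0,0,0,-25,0,0,0,0]'
python3 - <<'E'
from h import *
o=bot.get_obs();print(o["clock"],o["eef_pos"],o["joint_pos"].round(2),o["ft_force"],tipnow(),rotto(tool(-.25,.471)))
kc=cam("scene");im=bot.camera("scene");cv2.imwrite("pics/s1.png",cv2.resize(im[140:300,170:420],None,fx=3,fy=3,interpolation=cv2.INTER_CUBIC))
for d in bot.spot_point("scene","lifter_tip")[:2]: print(d["uv"],d["confidence"],proj("scene",tipnow()[0],kc))
E
```

```text
clock: 10.3
eef_pos: [0.4544, -0.0073, 0.1078]
tool_rot: [0.122, 0.964, 0.028, -0.236]
ft_force: [-1.5, -0.1, -0.2]
grip_width: 0.015
grasp_force: 58.8
clock: 10.55
eef_pos: [0.4578, -0.0075, 0.0887]
tool_rot: [0.122, 0.965, 0.029, -0.232]
ft_force: [0.2, 0.0, -0.8]
grip_width: 0.0152
grasp_force: 58.8
10.55 [ 0.45775411 -0.00753391  0.08873866] [-0.07  0.64  0.07  1.46  0.08  0.16] [ 0.16407506  0.02666407 -0.75792699] (array([ 0.54514452, -0.02995449,  0.03673555]), array([-0.2511,  0.472 , -0.0007])) [ 0.    -0.001  0.001]
[275.9, 197.4] 0.92 [273.08542893 197.99462884]
[400.4, 153.6] 0.86 [273.08542893 197.99462884]
```

View pics/s1.png

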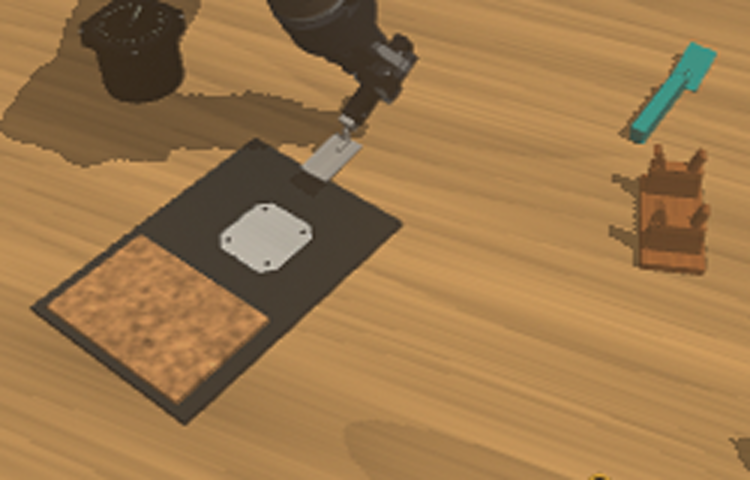

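The scene crop shows the blade level across, above the near end of the mat and in line with the plate. Now a guarded descent.

```bash
python3 -m inch '[0,0,-12,0,0,0,0,0,0,-23,0,0,0,0,0,0,-23,0,0,0,0,0,0,-23,0,0,0,0]'
python3 -m inch '[0,0,-1.5,0,0,0,0,0,0,-2,0,0,0,0,0,0,-2,0,0,0,0]'
python3 -m inch '[0,0,-1,0,0,0,0,0,0,-1.5,0,0,0,0,0,0,-1.5,0,0,0,0]'
```

```text
clock: 10.98
eef_pos: [0.4572, -0.0077, 0.0649]
tool_rot: [0.122, 0.965, 0.029, -0.232]
ft_force: [-0.5, 0.5, -1.5]
grip_width: 0.0149
grasp_force: 58.8
clock: 11.23
eef_pos: [0.458, -0.0078, 0.0636]
tool_rot: [0.122, 0.965, 0.029, -0.231]
ft_force: [0.4, 0.8, -1.4]
grip_width: 0.0151
grasp_force: 58.8
clock: 11.48
eef_pos: [0.4579, -0.0078, 0.0619]
tool_rot: [0.122, 0.965, 0.029, -0.231]
ft_force: [0.2, 0.1, -0.9]
grip_width: 0.0148
grasp_force: 58.8
```

```bash
for i in 1; do python3 -m inch '[0,0,-0.7,0,0,0,0,0,0,-1,0,0,0,0,0,0,-1,0,0,0,0]' ; done
python3 -m inch '[0,0,-0.7,0,0,0,0,0,0,-1,0,0,0,0,0,0,-1,0,0,0,0]'|grep -E "pos|for"
python3 -m inch '[0,0,-0.7,0,0,0,0,0,0,-1,0,0,0,0,0,0,-1,0,0,0,0]'|grep -E "pos|for"
```

```text
clock: 11.73
eef_pos: [0.4579, -0.0078, 0.0609]
tool_rot: [0.122, 0.965, 0.029, -0.231]
ft_force: [-0.5, -0.7, -1.6]
grip_width: 0.015
grasp_force: 58.8
eef_pos: [0.4578, -0.0078, 0.0599]
ft_force: [-0.3, -0.6, -0.7]
grasp_force: 58.8
eef_pos: [0.4578, -0.0077, 0.0589]
ft_force: [0.1, -0.1, -0.6]
grasp_force: 58.8
```

```bash
python3 -m inch '[0,0,-0.7,0,0,0,0,0,0,-0.7,0,0,0,0,0,0,-0.7,0,0,0,0]'|grep -E "pos|for"
python3 -m inch '[0,0,-0.7,0,0,0,0,0,0,-0.7,0,0,0,0,0,0,-0.7,0,0,0,0]'|grep -E "pos|for"
python3 -c "
from workcell import bot;o=bot.get_obs();print(o['ft_force'],o['ft_torque'])"
```

```text
eef_pos: [0.4579, -0.0078, 0.0582]
ft_force: [0.4, 1.2, -0.3]
grasp_force: 58.8
eef_pos: [0.4579, -0.0078, 0.0575]
ft_force: [0.0, -0.4, -0.8]
grasp_force: 58.8
[ 0.04071705 -0.38311906 -0.78763084] [-0.14596728 -0.4743027   0.00977178]
```

```bash
cat > t.py <<'E'
from h import *
o=bot.get_obs();print(round(o["clock"],2),"F",o['ft_force'].round(2),"T",o['ft_torque'].round(3),"tip",tipnow()[0].round(4))
E
for k in 1; do python3 -m inch '[0,0,-0.7,0,0,0,0,0,0,-0.7,0,0,0,0]' >/dev/null; python3 t.py; done
python3 -m inch '[0,0,-0.7,0,0,0,0,0,0,-0.7,0,0,0,0]' >/dev/null; python3 t.py
```

```text
12.9 F [-0.38  0.06  1.27] T [-0.151 -0.433  0.046] tip [ 0.5453 -0.0302  0.0051]
13.07 F [-0.34 -0.1   2.83] T [-0.054 -0.15   0.009] tip [ 0.5452 -0.0302  0.0046]
```

```bash
python3 -m inch '[3,-0.7,0.5,0,0,0,0,9,-2.3,0.5,0,0,0,0,15,-3.8,0.5,0,0,0,0,19,-4.9,0.5,0,0,0,0,19,-4.9,0.5,0,0,0,0]' >/dev/null; python3 t.py
python3 -m inch '[3,-0.7,0,0,0,0,0,6,-1.5,0,0,0,0,0,8,-2,0,0,0,0,0,8,-2,0,0,0,0,0]' >/dev/null; python3 t.py
```

```text
13.48 F [0.13 0.71 1.81] T [-0.145 -0.648 -0.015] tip [ 0.566  -0.0355  0.0048]
13.82 F [ 0.15 -0.17  3.52] T [-0.056 -0.231  0.004] tip [ 0.5727 -0.0373  0.0047]
```

```bash
python3 -m inch '[2,-0.5,0.4,0,0,0,0,4,-1,0.4,0,0,0,0,6,-1.5,0.4,0,0,0,0,6,-1.5,0.4,0,0,0,0]' >/dev/null; python3 t.py
python3 -m inch '[2,-0.5,0,0,0,0,0,4,-1,0,0,0,0,0,5,-1.2,0,0,0,0,0,5,-1.2,0,0,0,0,0]' >/dev/null; python3 t.py
python3 - <<'E'
from h import *
a=bot.camera("top")
d=bot.silhouettes("top","plate")[0];r=cv2.minAreaRect(np.argwhere(d["mask"])[:,::-1].astype(np.float32));print(np.round(ray("top",r[0],.012),4),d["confidence"])
im=bot.camera("scene");cv2.imwrite("pics/s2.png",cv2.resize(im[170:250,200:320],None,fx=5,fy=5,interpolation=cv2.INTER_CUBIC))
E
```

```text
14.15 F [-0.49  0.82  0.75] T [-0.115 -0.426 -0.033] tip [ 0.579  -0.0388  0.005 ]
14.48 F [0.15 0.52 1.73] T [-0.026 -0.289  0.029] tip [ 0.5837 -0.0399  0.0051]Traceback (most recent call last):
  File "<stdin>", line 3, in <module>
IndexError: list index out of range
```

```bash
python3 - <<'E'
from h import *
im=bot.camera("scene");cv2.imwrite("pics/s2.png",cv2.resize(im[170:250,200:320],None,fx=5,fy=5,interpolation=cv2.INTER_CUBIC))
E
```

```text
(no output)
```

View pics/s2.png

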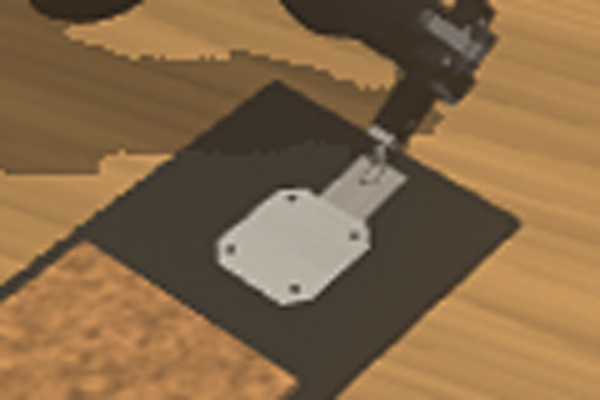

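The crop shows the blade in under the plate's near edge, centred. Now I push towards the cork.

```bash
python3 -m inch '[3,-0.8,0,0,0,0,0,7,-1.8,0,0,0,0,0,10,-2.6,0,0,0,0,0,10,-2.6,0,0,0,0,0]' >/dev/null; python3 t.py
python3 -m inch '[3,-0.8,0,0,0,0,0,7,-1.8,0,0,0,0,0,10,-2.6,0,0,0,0,0,10,-2.6,0,0,0,0,0]' >/dev/null; python3 t.py
python3 -m inch '[2,-0.5,0,0,0,0,0,4,-1,0,0,0,0,0,5,-1.3,0,0,0,0,0,5,-1.3,0,0,0,0,0]' >/dev/null; python3 t.py
```

```text
14.97 F [-0.01  0.21  0.73] T [-0.117 -0.591 -0.057] tip [ 0.5944 -0.0427  0.0051]
15.3 F [-0.44  0.07  0.52] T [-0.07  -0.617 -0.029] tip [ 0.6043 -0.0453  0.0051]
15.63 F [-0.83  0.03  0.42] T [-0.038 -0.355  0.044] tip [ 0.6086 -0.0464  0.0051]
```

```bash
python3 -m inch '[2,-0.5,0,0,0,0,0,4,-1,0,0,0,0,0,4,-1,0,0,0,0,0]' >/dev/null; python3 t.py
python3 -m inch '[1,-0.3,0,0,0,0,0,1.5,-0.4,0,0,0,0,0,1.5,-0.4,0,0,0,0,0]' >/dev/null; python3 t.py
python3 -m inch '[1,-0.3,0,0,0,0,0,1.5,-0.4,0,0,0,0,0,1.5,-0.4,0,0,0,0,0]' >/dev/null; python3 t.py
```

```text
15.88 F [-0.09  0.45 -0.33] T [-0.08  -0.406 -0.021] tip [ 0.6128 -0.0475  0.0052]
16.13 F [-0.78 -0.42 -0.1 ] T [-0.063 -0.264  0.015] tip [ 0.6139 -0.0478  0.0051]
16.38 F [-0.97 -0.08  1.13] T [ 0.016 -0.233 -0.001] tip [ 0.6154 -0.0482  0.0052]
```

```bash
python3 -m inch '[0.5,-0.1,0,0,0,0,0,1,-0.3,0,0,0,0,0,1,-0.3,0,0,0,0,0]' >/dev/null; python3 t.py
python3 -m inch '[0.5,-0.1,0,0,0,0,0,1,-0.3,0,0,0,0,0,1,-0.3,0,0,0,0,0]' >/dev/null; python3 t.py
python3 -m inch '[0.5,-0.1,0,0,0,0,0,1,-0.3,0,0,0,0,0,1,-0.3,0,0,0,0,0]' >/dev/null; python3 t.py
```

```text
16.63 F [-2.36  1.08  2.68] T [0.122 0.215 0.065] tip [ 0.6157 -0.0482  0.0051]
16.88 F [-4.75  1.77  4.28] T [ 0.27   0.729 -0.02 ] tip [ 0.6159 -0.0483  0.0051]
17.13 F [-7.47  2.65  4.14] T [ 0.457  1.093 -0.063] tip [ 0.6159 -0.0483  0.005 ]
```

Snug at about 8 N. I'll draw the tip back about 4 mm from the register, then work out the lever arc.

```bash
python3 -m inch '[-2,0.5,0,0,0,0,0,-4,1,0,0,0,0,0,-6,1.5,0,0,0,0,0,-6.3,1.6,0,0,0,0,0,-6.3,1.6,0,0,0,0,0]' >/dev/null; python3 t.py
python3 - <<'E'
from h import *
t=tipnow()[0];e=np.array([.9689,-.2474]);u=t[:2]@e;print("u",u)
P=np.array([.6607,.0112]);r=P[0]-u;b=np.deg2rad(7);q0=np.array([u,t[2]]);prev=None
for th in list(range(0,131,4)):
    a=np.deg2rad(th);Q=P+r*np.array([-np.cos(a),np.sin(a)])+.004*np.array([-np.sin(a),-np.cos(a)])-.002*np.array([np.sin(b),np.cos(b)])
    d=(Q-q0)*1000;print(th,(d[0]*e).round(1),d[1].round(1))
E
```

```text
17.55 F [ 1.08  0.33 -0.58] T [-0.113 -0.638  0.045] tip [ 0.6127 -0.0477  0.0053]
u 0.6054639556536207
0 [-0.2  0.1] -0.1
4 [-0.4  0.1] 3.8
8 [-0.3  0.1] 7.7
12 [ 0.1 -0. ] 11.5
16 [ 0.8 -0.2] 15.3
20 [ 1.7 -0.4] 19.1
24 [ 2.8 -0.7] 22.7
28 [ 4.2 -1.1] 26.3
32 [ 5.8 -1.5] 29.8
36 [ 7.7 -2. ] 33.2
40 [ 9.8 -2.5] 36.4
44 [12.1 -3.1] 39.4
48 [14.6 -3.7] 42.3
52 [17.3 -4.4] 45.0
56 [20.1 -5.1] 47.5
60 [23.2 -5.9] 49.8
64 [26.3 -6.7] 51.8
68 [29.6 -7.6] 53.6
72 [33.1 -8.4] 55.2
76 [36.6 -9.3] 56.6
80 [ 40.2 -10.3] 57.6
84 [ 43.8 -11.2] 58.4
88 [ 47.5 -12.1] 59.0
92 [ 51.3 -13.1] 59.3
96 [ 55. -14.] 59.3
100 [ 58.8 -15. ] 59.0
104 [ 62.5 -16. ] 58.5
108 [ 66.1 -16.9] 57.7
112 [ 69.7 -17.8] 56.6
116 [ 73.3 -18.7] 55.3
120 [ 76.7 -19.6] 53.8
124 [ 80.  -20.4] 52.0
128 [ 83.2 -21.2] 49.9
```

```bash
python3 -m inch '[-1,0.2,0,0,0,0,0,-1,0.2,2,0,0,0,0,-1.2,0.2,4,0,0,0,0,-1,0.2,8,0,0,0,0,-0.7,0.1,11.5,0,0,0,0,0,0,15.3,0,0,0,0,0.8,-0.2,19,0,0,0,0,0.8,-0.2,19,0,0,0,0]' >/dev/null; python3 t.py
python3 - <<'E'
from h import *
im=bot.camera("scene");cv2.imwrite("pics/s3.png",cv2.resize(im[170:250,200:320],None,fx=5,fy=5,interpolation=cv2.INTER_CUBIC))
E
```

```text
18.22 F [-0.09  0.03 -1.35] T [-0.102 -0.471  0.021] tip [ 0.6135 -0.0477  0.0253]
```

View pics/s3.png

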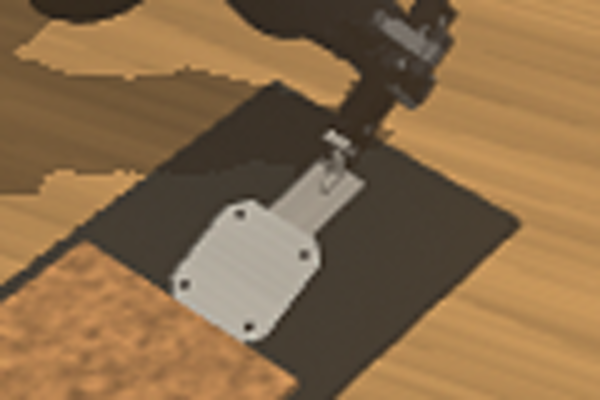

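Plate lies against the cork step with its near edge raised and the blade central. I'm continuing the arc.

```bash
python3 -m inch '[1.1,-0.3,3.7,0,0,0,0,2.5,-0.7,7.3,0,0,0,0,4.2,-1.1,10.9,0,0,0,0,6.1,-1.6,14.3,0,0,0,0,8.2,-2.1,17.6,0,0,0,0,10.6,-2.7,20.7,0,0,0,0,13.1,-3.4,23.6,0,0,0,0,15.9,-4.1,26.3,0,0,0,0]' >/dev/null; python3 t.py
python3 -m inch '[2.8,-0.7,2.5,0,0,0,0,5.9,-1.5,4.8,0,0,0,0,9.1,-2.3,6.9,0,0,0,0,12.4,-3.2,8.7,0,0,0,0,15.9,-4.1,10.3,0,0,0,0,19.5,-5,11.7,0,0,0,0,23.1,-5.9,12.8,0,0,0,0,23.1,-5.9,12.8,0,0,0,0]' >/dev/null; python3 t.py
python3 - <<'E'
from h import *
im=bot.camera("scene");cv2.imwrite("pics/s4.png",cv2.resize(im[170:250,200:320],None,fx=5,fy=5,interpolation=cv2.INTER_CUBIC))
E
```

```text
18.93 F [-1.22 -0.   -2.08] T [-0.211 -0.532  0.064] tip [ 0.6291 -0.0518  0.0508]
19.6 F [-0.5  -0.67 -1.44] T [-0.095 -0.52   0.   ] tip [ 0.6527 -0.0579  0.0634]
```

View pics/s4.png

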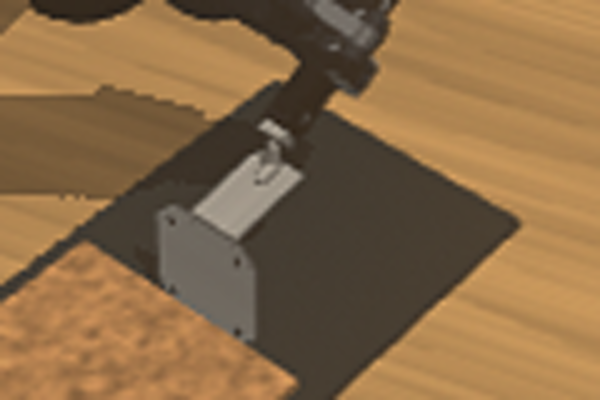

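The plate stands at roughly 80°, held against the step. I'll carry it over past vertical.

```bash
python3 -m inch '[3.7,-0.9,0.6,0,0,0,0,7.5,-1.9,0.9,0,0,0,0,11.2,-2.8,0.9,0,0,0,0,15,-3.8,0.6,0,0,0,0,18.7,-4.8,0.1,0,0,0,0,22.3,-5.7,-0.7,0,0,0,0,22.3,-5.7,-0.7,0,0,0,0,22.3,-5.7,-0.7,0,0,0,0]' >/dev/null; python3 t.py
python3 -m inch '[-15,4,5,0,0,0,0,-45,11,30,0,0,0,0,-75,19,60,0,0,0,0,-90,23,90,0,0,0,0,-90,23,90,0,0,0,0]' >/dev/null; python3 t.py
python3 - <<'E'
from h import *
e=np.array([.9689,-.2474]);n=np.array([.2474,.9689])
for c in("scene","top"):
    im=bot.camera(c);cv2.imwrite(f"pics/end_{c}.png",im)
    for t,z in(("plate_smooth",.011),("plate",.0176)):
        for d in bot.spot_point(c,t)[:1]: p=ray(c,d["uv"],z);print(c,t,d["confidence"],p.round(4),"u,v",p[:2]@e,p[:2]@n)
    for d in bot.silhouettes(c,"plate")[:1]:
        r=cv2.minAreaRect(np.argwhere(d["mask"])[:,::-1].astype(np.float32));B=[ray(c,q,.015) for q in cv2.boxPoints(r)]
        print(c,"area",d["mask"].sum(),[(round(b[:2]@e,3),round(b[:2]@n,3)) for b in B])
E
```

```text
20.32 F [-0.16  0.36 -0.42] T [-0.19  -0.514 -0.015] tip [ 0.6742 -0.0634  0.0622]
20.73 F [1.84 0.98 0.31] T [-0.159 -0.559 -0.015] tip [ 0.5832 -0.0395  0.1598]
scene plate_smooth 0.81 [ 0.6836 -0.0711  0.011 ] u,v 0.6799395989556154 0.10022583366000716
scene plate 0.94 [ 0.6797 -0.061   0.0176] u,v 0.6736787644434318 0.10901319788659862
scene area 547 [(np.float64(0.713), np.float64(0.076)), (np.float64(0.639), np.float64(0.066)), (np.float64(0.653), np.float64(0.138)), (np.float64(0.723), np.float64(0.144))]
top plate_smooth 0.36 [ 0.6892 -0.0683  0.011 ] u,v 0.6846780788353947 0.10431814838386802
top plate 0.47 [ 0.6882 -0.0714  0.0176] u,v 0.6844791981414312 0.10112719179740949
```

```bash
python3 - <<'E'
from h import *
e=np.array([.9689,-.2474]);n=np.array([.2474,.9689])
for c,P in(("scene",(.69,-.07,.016)),("top",(.69,-.07,.016))):
    for f in("0","end"):
        im=cv2.imread(f"pics/{c}0.png" if f=="0" else f"pics/end_{c}.png");h=cv2.cvtColor(im,cv2.COLOR_BGR2HSV)
        m=((h[...,1]<60)&(h[...,2]>95)).astype(np.uint8);c0=proj(c,P if f=="end" else (.604,-.045,.012)).round().astype(int)
        w=np.zeros_like(m);w[c0[1]-28:c0[1]+28,c0[0]-28:c0[0]+28]=1;m*=w
        k,l,s,cc=cv2.connectedComponentsWithStats(m);i=1+np.argmax(s[1:,4]);ct=cv2.findContours((l==i).astype(np.uint8),0,1)[0][0][:,0]
        Q=np.array([ray(c,q,.0165 if f=="end" else .0115)[:2] for q in ct]);U,V=Q@e,Q@n
        print(c,f,"area",s[i,4],"centroid",cc[i].round(1),"u",U.min().round(4),U.max().round(4),"v",V.min().round(4),V.max().round(4))
    g=cv2.imread(f"pics/end_{c}.png");c0=proj(c,P).round().astype(int)
    if c=="scene": print(cv2.resize(cv2.cvtColor(g,cv2.COLOR_BGR2GRAY)[c0[1]-22:c0[1]+22,c0[0]-26:c0[0]+26],(26,22),interpolation=cv2.INTER_AREA))
E
```

```text
scene 0 area 468 centroid [258.  218.7] u 0.5638 0.6304 v 0.0726 0.1394
scene end area 479 centroid [233.6 238.3] u 0.6505 0.7156 v 0.0747 0.1407
[[143 143 144 146  99  62  63  64  64  64  64  63  64  64  64  64  63  63
   63  63  63  63  63  63  63  63]
 [146 147 131  68  67 102 109  70  64  64  64  64  64  63  64  63  63  63
   63  63  63  63  63  63  63  63]
 [142 110  64  76 128 136 132 123  89  62  64  64  64  63  63  63  64  63
   63  63  63  63  63  63  63  63]
 [ 97  63  99 129 118 119 122 141 137 117  69  63  64  64  63  64  64  64
   64  63  63  63  63  63  63  63]
 [ 63 107 147 144 143 132 145 145 136 136 126  93  61  61  60  60  61  63
   63  63  63  64  63  63  63  63]
 [117 141 135 133 133 130 125 128 149 139 127 137 129 145 136 169 146  69
   62  63  64  64  63  63  63  63]
 [138 134 130 132 129 138 146 143 134 140 138 144 174 179 137 173 180 168
   93  60  63  63  63  62  63  63]
 [136 130 136 134 134 142 138 139 140 133 147 178 178 176 166 175 178 180
  175 116  67  62  63  63  63  63]
 [129 132 139 146 140 142 146 145 136 160 178 177 176 177 162 170 178 174
  179 17
[... 887 characters left out ...]
47 136 120]
 [130 134 133 130 127 130 138 130 144 148 143 122 128 141 138 127 122 145
  145 144 131 115 120 133 114  75]
 [121 126 126 134 129 125 118 116 140 146 128 135 139 147 152 135 128 134
  133 126 130 130 127 116  75  63]
 [123 114 122 132 122 124 113 106 129 136 138 151 159 159 147 135 128 121
  120 117 115 129 103  72  63  63]
 [110 134 132 128 116 124 131 143 138 134 143 139 138 142 135 142 133 123
  134 117 126  96  66  63  64  62]
 [ 66  96 120 129 126 128 129 133 125 136 154 136 131 142 139 129 139 131
  126 110  87  66  63  64  63  69]]
top 0 area 426 centroid [354.5 176.5] u 0.5649 0.6305 v 0.0739 0.1386
top end area 2083 centroid [371.7 149.6] u 0.5957 0.7924 v 0.0019 0.1442
```

```bash
python3 - <<'E'
from h import *
E3=np.array([[.9689,.2474],[-.2474,.9689]])
def rect(c,im,z,s=.0005):
    uv=np.array([[.54,.02],[.80,.02],[.80,.19],[.54,.19]]);W=[np.r_[E3@q,z] for q in uv]
    H=cv2.getPerspectiveTransform(np.float32([proj(c,w) for w in W]),np.float32((uv-[.54,.02])/s));return cv2.warpPerspective(im,H,(520,340),flags=cv2.INTER_CUBIC)
for f,z in(("pics/scene0.png",.0115),("pics/end_scene.png",.015),("pics/end_scene.png",.0175)):
    h=cv2.cvtColor(rect("scene",cv2.imread(f),z),cv2.COLOR_BGR2HSV);m=((h[...,1]<70)&(h[...,2]>110)).astype(np.uint8)
    m=cv2.morphologyEx(m,cv2.MORPH_CLOSE,np.ones((9,9)));k,l,s,_=cv2.connectedComponentsWithStats(m);i=1+np.argmax(s[1:,4])
    pts=np.argwhere(l==i)[:,::-1].astype(np.float32);ext=pts.min(0),pts.max(0)
    mom=cv2.moments((l==i).astype(np.uint8));R2=[]
    best=min(((lambda q:(np.ptp(q[:,0])+np.ptp(q[:,1]),a,np.ptp(q,axis=0)*.5,))(pts@np.array([[np.cos(a),-np.sin(a)],[np.sin(a),np.cos(a)]])) for a in np.arange(-.4,.4,.02)),key=lambda x:-0+x[0])
    print(f,z,"area mm2",s[i,4]*.25,"u",[.54+ext[k][0]*.0005 for k in(0,1)],"v",[.02+ext[k][1]*.0005 for k in(0,1)],"cent",.54+mom["m10"]/mom["m00"]*.0005,.02+mom["m01"]/mom["m00"]*.0005)
for f in("pics/scene0.png","pics/end_scene.png"):
    h=cv2.cvtColor(rect("scene",cv2.imread(f),.011),cv2.COLOR_BGR2HSV);k=(h[...,1]>95)&(h[...,2]>90)
    for v in(.045,.055,.065,.145,.155,.165):
        r=k[int((v-.02)/.0005)-3:int((v-.02)/.0005)+3].mean(0)>.5;w=np.where(r[100:])[0];print(v,.54+(100+w[0])*.0005 if len(w) else None,end="; ")
    print()
E
```

```text
pics/scene0.png 0.0115 area mm2 4182.0 u [np.float32(0.56350005), np.float32(0.6305)] v [np.float32(0.072500005), np.float32(0.1395)] cent 0.5970458213773314 0.10628825920612148
pics/end_scene.png 0.015 area mm2 3668.75 u [np.float32(0.6495), np.float32(0.7155)] v [np.float32(0.072500005), np.float32(0.14)] cent 0.6829419420783647 0.10671144804088586
pics/end_scene.png 0.0175 area mm2 3643.25 u [np.float32(0.651), np.float32(0.71650004)] v [np.float32(0.0745), np.float32(0.14150001)] cent 0.6841282165648803 0.10858021683936046
0.045 0.6595000000000001; 0.055 0.6595000000000001; 0.065 0.659; 0.145 0.659; 0.155 0.659; 0.165 0.659; 
0.045 0.6595000000000001; 0.055 0.6595000000000001; 0.065 0.659; 0.145 0.659; 0.155 0.659; 0.165 0.659;
```

The plate has turned over and lies flat. Its rectified outline is still 66 x 67 mm, the register face is up, and about 56 of its 64 mm are on the cork. Next I return the lifter to its rest.

```bash
python3 - <<'E'
from h import *
o=bot.get_obs();print(o["eef_pos"],(np.array([.4435,.2701,.0563])-o["eef_pos"])*1000,rotto(R.from_quat([-1.36949267e-01,9.90577463e-01,7.51581876e-04,7.89513380e-04]).as_matrix()),tipnow()[1])
E
```

```text
[ 0.49662034 -0.01798385  0.20297055] [ -53.12033698  288.08385125 -146.67055056] [ 0.008 -0.48   0.516] [-0.2519  0.4733 -0.001 ]
```

```bash
python3 -m inch '[-53,288,-40,0.008,-0.48,0.516,0,-53,288,-40,0.008,-0.48,0.516,0,-53,288,-40,0.008,-0.48,0.516,0,-53,288,-40,0.008,-0.48,0.516,0,-53,288,-40,0.008,-0.48,0.516,0,-53,288,-40,0.008,-0.48,0.516,0,-53,288,-40,0.008,-0.48,0.516,0,-53,288,-40,0.008,-0.48,0.516,0]' >/dev/null
python3 -m inch '[0,0,0,0,0,0,0,0,0,0,0,0,0,0]'
python3 - <<'E'
from h import *
o=bot.get_obs();print((np.array([.4435,.2701,.0563])-o["eef_pos"])*1000,rotto(R.from_quat([-1.36949267e-01,9.90577463e-01,7.51581876e-04,7.89513380e-04]).as_matrix()))
E
```

```text
clock: 21.97
eef_pos: [0.4434, 0.2699, 0.1637]
tool_rot: [-0.138, 0.99, 0.0, 0.001]
ft_force: [-0.5, -0.9, -0.6]
grip_width: 0.0151
grasp_force: 58.9
[ 1.02659204e-01  1.87387658e-01 -1.07350481e+02] [ 0.001  0.    -0.001]
```

```bash
python3 -m inch '[0,0,-35,0,0,0,0,0,0,-65,0,0,0,0,0,0,-85,0,0,0,0,0,0,-95,0,0,0,0,0,0,-101,0,0,0,0,0,0,-101,0,0,0,0]'
python3 -m inch '[0,0,-2,0,0,0,0,0,0,-4,0,0,0,0,0,0,-5,0,0,0,0,0,0,-5,0,0,0,0]';python3 t.py
```

```text
clock: 22.47
eef_pos: [0.4439, 0.2687, 0.0626]
tool_rot: [-0.136, 0.991, 0.001, 0.001]
ft_force: [0.2, -0.2, -0.8]
grip_width: 0.0151
grasp_force: 58.9
clock: 22.8
eef_pos: [0.4442, 0.2704, 0.0592]
tool_rot: [-0.137, 0.991, 0.001, 0.002]
ft_force: [0.6, -0.5, -1.2]
grip_width: 0.0148
grasp_force: 58.9
22.8 F [ 0.58 -0.49 -1.24] T [0.021 0.065 0.02 ] tip [0.5443 0.2987 0.0544]
```

```bash
python3 -m inch '[0,0,-1,0,0,0,0,0,0,-2,0,0,0,0,0,0,-2,0,0,0,0]' >/dev/null;python3 t.py
python3 -m inch '[0,0,-0.5,0,0,0,0,0,0,-0.8,0,0,0,0,0,0,-0.8,0,0,0,0]' >/dev/null;python3 t.py
```

```text
23.05 F [ 0.54 -0.81 -0.42] T [-0.048  0.029  0.003] tip [0.5438 0.2985 0.0517]
23.3 F [-1.21 -0.93  4.43] T [-0.231  0.41  -0.099] tip [0.5438 0.2985 0.0515]
```

```bash
python3 -m inch '[0,0,0.3,0,0,0,0,0,0,0.3,0,0,0,22,0,0,0.3,0,0,0,30,0,0,0.3,0,0,0,45,0,0,0.3,0,0,0,60,0,0,0.3,0,0,0,60,0,0,0.3,0,0,0,60]'
python3 -m inch '[0,0,10,0,0,0,60,0,0,30,0,0,0,60,0,0,60,0,0,0,60,0,0,100,0,0,0,60,0,0,140,0,0,0,60,0,0,150,0,0,0,60,0,0,150,0,0,0,60]'
python3 -m inch '[35,10,20,0,0,0,60,70,20,20,0,0,0,60,90,25,20,0,0,0,60,90,25,20,0,0,0,60,90,25,20,0,0,0,60]' >/dev/null
python3 - <<'E'
from h import *
kc=cam("wrist");im=bot.camera("wrist");cv2.imwrite("pics/w9.png",im)
for t,z in(("lifter",.052),("lifter_tip",.051),("notches",.042)):
    for d in bot.spot_point("wrist",t)[:2]: print(t,round(d["confidence"],2),np.round(d["uv"]),np.round(ray("wrist",d["uv"],z,kc),4))
for c in("top","scene"):
    bot.camera(c)
    for t,z in(("lifter",.052),("lifter_tip",.051),("plate",.0176),("indicator",0),("union",0),("screw_dish",0)):
        for d in bot.spot_point(c,t)[:2]: print(c,t,round(d["confidence"],2),np.round(ray(c,d["uv"],z),3))
E
```

```text
clock: 23.88
eef_pos: [0.4437, 0.2701, 0.0559]
tool_rot: [-0.137, 0.991, 0.001, 0.002]
ft_force: [-0.2, 0.3, -0.6]
grip_width: 0.0514
grasp_force: 0.0
clock: 24.47
eef_pos: [0.4461, 0.2716, 0.2112]
tool_rot: [-0.137, 0.991, 0.003, 0.006]
ft_force: [0.6, 0.1, 0.2]
grip_width: 0.0509
grasp_force: 0.0
lifter 0.82 [454. 166.] [0.4885 0.4051 0.052 ]
lifter 0.56 [323.  71.] [0.4434 0.2685 0.052 ]
lifter_tip 0.78 [596. 101.] [0.4027 0.5011 0.051 ]
lifter_tip 0.7 [394. 287.] [0.6216 0.3936 0.051 ]
notches 0.86 [324.  71.] [0.4424 0.2689 0.042 ]
top lifter 0.88 [0.739 0.478 0.052]
top lifter 0.67 [0.494 0.415 0.052]
top lifter_tip 0.66 [0.406 0.512 0.051]
top plate 0.65 [ 0.688 -0.062  0.018]
top indicator 0.56 [ 0.459 -0.263  0.   ]
top union 0.49 [0.735 0.293 0.   ]
top screw_dish 0.65 [ 0.752 -0.278  0.   ]
scene lifter 0.97 [0.769 0.471 0.052]
scene lifter 0.9 [0.528 0.41  0.052]
scene lifter_tip 0.94 [0.41  0.525 0.051]
scene lifter_tip 0.83 [0.55  0.296 0.051]
scene plate 0.88 [ 0.683 -0.056  0.018]
scene indicator 0.57 [ 0.462 -0.266  0.   ]
scene union 0.62 [0.733 0.296 0.   ]
scene screw_dish 0.77 [ 0.761 -0.281  0.   ]
```

```bash
python3 -c "
from workcell import bot
print(bot.job_done())"
```

```text
the job is handed in; nothing more can be done
None
```

The plate is turned over and lies flat on the cork with its register up, about 8 mm overhanging the pad's near edge; the lifter is back in its rest, nothing else on the bench moved by more than the camera error, and the job was handed in at about 25 s.

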